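# Stack the top tier on its stall frame

## Robot

A 6-joint arm with a two-finger parallel gripper is mounted at the origin on the work surface. World frame = base frame: x ahead of the robot, y to its left, z up, the work surface at z = 0. Lengths are in m, angles in rad, forces in N, time in s.
With the tool pointing down it reaches from about 0.375 to 0.975 m from the base axis. Payload 3.8 kg.
Tool frame: the origin (TCP) lies at the very end of the fingers, on their centre line; the grasp point (between the pads) lies behind it (bot.tcp_to_grasp is the y of the grasp point in the tool frame, in m); y points along the fingers, z is the direction in which the jaws open and shut, and the axes are right-handed (so a half turn about y gives the same grasp; the last joint's range is limited). The gripper opens to 85 mm and grips with 20 to 120 N. Pads are 22 mm wide; open, the fingers measure 114 mm over their backs; the gripper's body (76 mm by 85 mm) begins 54 mm behind the grasp point. The pads swing forward as they close: fully open they stand 13 mm farther back than shut.
Start: joints at [-1.2, 0.264, 1.604, -0, 1.274, -0.037], TCP at [0.268, -0.62, 0.231] pointing down, gripper open.
Joint ranges: [-2.63, 2.63], [-0.94, 2.18], [0.31, 2.57], [-1.31, 4.45], [0, 2.66], [-2.55, 2.55]. Speed limits (rad/s): [2.57, 2.57, 3.14, 3.14, 3.14, 3.14].

## Interface

Orientations are given as a rotation vector (axis times angle).
In Python, from workcell import bot, optics, workorder gives the robot as it stands.
- The arm moves only by the shell command python3 -m handwheel 'ROWS' [FORCE]. ROWS is JSON, a list of rows, each a list of 7 numbers: the shift along the tool's x, y, z in m, then the turn, a rotation vector about the tool's x, y, z in rad, then the opening, from 0 (shut) to 1 (fully open). A call has 1 to 8 rows; each row shifts and turns the commanded pose from where the row before left it, along the tool's axes as they then stand; what a row does not reach is not made up. A row lasts 1/8 s, in which the tool goes at most 62.5 mm and 10.7 degrees, less where a joint would pass 70% of its speed; a pose out of reach is approached as far as the arm can. A call with a gripper value outside its range is refused whole. The fingers move at their own pace and stop on an object; FORCE is the grip in N (left out, the last holds). Time passes only in rows, so rows that do not move let the fingers close. It gives the time, the measured TCP pose, the force and the opening at its end, in the units of the state.
- bot.read_state(): the state, without advancing time (a new reading comes with each control period).
- optics.read_camera(name): name is "scene" or "top" or "wrist"; returns a dict with "image" (400x640x3 uint8, red, green, blue), "z_map" (400x640 float32, m along the optical axis (not along the pixel's ray), 0 where there is no reading), "mtx" (3x3 intrinsics, pixels), "world_from_camera" (4x4, takes a point from camera to world coordinates); the wrist camera has in their place "hand_eye" (4x4, takes a point from camera to tool coordinates, whose origin is the TCP and whose axes are the tool frame's). Camera axes: x right, y down, z forward; pixel columns grow to the right and rows downward; lengths in m; the calibration is good to about 2 mm. The wrist camera is an equidistant fisheye: a pixel r from the principal point sees the ray r / f radians off the axis. A picture is of the moment at which its call begins: read the wrist's pose just before it.
- workorder.finish_job(): hands the job in, once; it reports no verdict.
The state is a dict: "time": time; "q": joint angles; "joint_vel": joint speeds; "joint_torque": joint torques, N m; "tool_pos": TCP position; "tcp_rot": TCP orientation; "wrist_force": force on the tool from outside, world axes, zero at the start; "torque": the same for the moment, N m; "width": opening from 0.0 (shut) to 1.0 (fully open).
Only numpy, scipy, OpenCV 4.12 (cv2) and the standard library are available. Lean on these libraries where they do the work, as an engineer would, in place of code of your own. Each camera call takes 0.05 s, during which the arm holds its last target.

## Task

On this surplus-electronics stall, pick up the empty steel tray with four posts by its carrying bar and stack it on the one of the two lower frames that it fits, the long one, so that all four posts stand fully down in the flared corner cups. Set it down rather than dropping it, and leave the small panel meter lying where it is.

Things in the scene. Friction and masses are not known exactly. Their poses are not given: they have to be found in the camera images.
- tier: Loose top tier, 0.5-0.75 kg: empty grey tray 180 x 120 mm (underside 72, rim 102 mm up) on four 14 mm posts at x +-90, y +-60, with a black carrying bar over its middle: 130 mm long along x, 16 wide, 20 tall, centre 165 mm up, uprights at x +-52. Origin: amid the feet, at foot level; x along the long side, z up, half-turn symmetric. Starts standing, x within 20 deg of pointing away from the robot.
- long_frame: Long lower frame, which the tier fits; fixed. Tray of parts (all below 70 mm) with a flared steel cup on each corner post, axes at x +-90, y +-60 mm. Cups 44 mm wide inside at the mouth (89 mm up), tapering to 21 mm at the floor (59 mm up). Origin: its middle at table height; x along the long side, z up. Seated, the tier's origin is 59 mm above it. Yaw range as the tier's; half-turn symmetric.
- short_frame: The other lower frame, fixed; same make and heights (cup mouths 89 mm above the table) but square: cups at x +-60, y +-60 mm, so the tier does not fit it. Origin: its middle at table height.
- meter: Small black panel meter, 60 x 60 x 36 mm, 150 g, lying loose, white scale up, on the table about 165 mm from the long frame's middle, off its end farthest from the robot. To be left alone. Origin: middle of its underside.

How it is judged:
By the outcome, as a careful person would: the job done as asked, in the order asked, and still so for the second after the job is handed in, with the robot touching nothing.
It also fails if it takes over 42 s, if anything falls off the work surface, if the arm or the gripper's body presses on something with over 40 N, if the wrist force passes 120 N, or if a joint passes its speed limit or range.

## Working session

There is one attempt and no reset: what is moved stays moved. The work goes in short steps, Python scripts to look and compute and a shell command to move; the robot and the scene stay as the last step left them, time stands still between calls to the robot, and variables do not carry over. Pictures are saved under pics/ and viewed, and the job is handed in when it is done.

```bash
ls; mkdir -p pics
python3 - <<'E'
from workcell import bot, optics, workorder
import cv2,numpy as np
s=bot.read_state();print(s,bot.tcp_to_grasp)
for n in("scene","top"):
    c=optics.read_camera(n);cv2.imwrite(f"pics/{n}0.png",c["image"][...,::-1]);np.savez(f"{n}0.npz",**c)
    print(n,c["mtx"],c["world_from_camera"])
E
```

```text
pics
{'time': 0.0, 'q': array([-1.19990975e+00,  2.64765817e-01,  1.60539489e+00, -5.41542053e-06,
        1.27370472e+00, -3.68939093e-02]), 'joint_vel': array([-0.00085134, -0.000531  ,  0.00129443, -0.00102415,  0.00082111,
       -0.00026867]), 'joint_torque': array([ 1.38074720e-03, -5.15103471e+01, -3.67312825e+01, -1.22977403e-04,
        1.28160033e-02,  3.08977940e-05]), 'tool_pos': array([ 0.26741733, -0.61895846,  0.22994222]), 'tcp_rot': array([-0.41333604,  1.99946598, -1.99489705]), 'wrist_force': array([ 0.48921882, -0.41541486,  0.14538564]), 'torque': array([-0.03357961,  0.05058151, -0.00413157]), 'width': 0.997887685900219} -0.0187
scene [[443.38125991   0.         319.01666877]
 [  0.         443.38125991 196.5327142 ]
 [  0.           0.           1.        ]] [[-0.19376456  0.5815094  -0.79012791  1.28589721]
 [ 0.98102867  0.11991457 -0.15232614  0.15136344]
 [ 0.00616876 -0.80465354 -0.59371258  0.56143786]
 [ 0.          0.          0.          1.        ]]
top [[400.69038178   0.         322.92616994]
 [  0.         400.69038178 198.24820027]
 [  0.           0.           1.        ]] [[-4.55581074e-03 -9.87253540e-01  1.59090199e-01  4.19489114e-01]
 [-9.99403008e-01 -9.53363137e-04 -3.45357673e-02  2.08529632e-02]
 [ 3.42472293e-02 -1.59152562e-01 -9.86659814e-01  9.44326109e-01]
 [ 0.00000000e+00  0.00000000e+00  0.00000000e+00  1.00000000e+00]]
```

View pics/scene0.png

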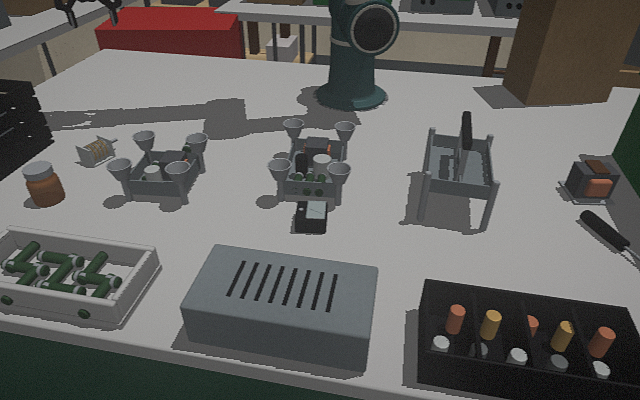

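View pics/top0.png

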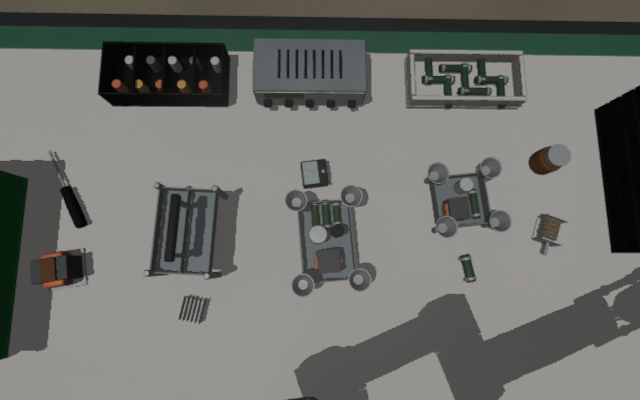

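The scene view shows the tier at about (460,160), the long frame at (315,160) with the meter in front of it at (312,217), and the short frame at (160,165). In the top view the tier is at (185,232) with its bar at about (173,228), the long frame's cups are at (297,200), (351,196), (303,285) and (360,279), and the meter is at (315,173).

```bash
cat > h.py <<'E'
import numpy as np,cv2
def cloud(f):
    c=np.load(f);z=c["z_map"];K=c["mtx"];T=c["world_from_camera"]
    v,u=np.mgrid[:400,:640]
    p=np.stack([(u-K[0,2])/K[0,0]*z,(v-K[1,2])/K[1,1]*z,z],-1)@T[:3,:3].T+T[:3,3]
    p[z==0]=np.nan
    return p,c["image"]
def ray(c,u,v,h):
    K=c["mtx"];T=c["world_from_camera"]
    d=T[:3,:3]@np.array([(u-K[0,2])/K[0,0],(v-K[1,2])/K[1,1],1]);o=T[:3,3]
    return o+d*(h-o[2])/d[2]
E
python3 - <<'E'
from h import *
for n in("top","scene"):
    p,im=cloud(n+"0.npz");H=p[...,2];g=im.max(-1)
    def comps(m,minA):
        k,l,st,ce=cv2.connectedComponentsWithStats(m.astype(np.uint8))
        for i in range(1,k):
            if st[i,4]>=minA:
                q=p[l==i];r=cv2.minAreaRect((q[:,:2]*1000).astype(np.float32))
                c=(np.array(r[0])/1000).round(4)
                mm=q[:,:2]-q[:,:2].mean(0);_,_,V=np.linalg.svd(mm,full_matrices=False)
                print(n,"px",ce[i].round(),"A",st[i,4],"xy",c,"mm",np.round(r[1],0),"yaw",np.degrees(np.arctan2(V[0,1],V[0,0])).round(1)," med",np.median(q,0).round(4),"zmax",np.nanpercentile(q[:,2],[5,95]).round(3))
    ws=(p[...,0]>.35)&(p[...,0]<.9)&(abs(p[...,1])<.62)
    print("bar");comps(ws&(H>.15)&(H<.19)&(p[...,1]>.15),20)
    print("cups");comps(ws&(H>.079)&(H<.1),8)
    print("meter");comps(ws&(H>.03)&(H<.042)&(p[...,0]>.6)&(abs(p[...,1])<.2),30)
E
```

```text
bar
top px [172. 228.] A 719 xy [0.4881 0.2833] mm [ 17. 128.] yaw 177.1  med [0.487  0.2808 0.1753] zmax [0.163 0.178]
cups
top px [309.  72.] A 4740 xy [0.8492 0.0214] mm [260. 101.] yaw -89.6  med [0.8483 0.0235 0.0871] zmax [0.083 0.09 ]
top px [558. 155.] A 383 xy [ 0.6588 -0.5442] mm [52. 52.] yaw -160.5  med [ 0.6588 -0.5447  0.0815] zmax [0.079 0.084]
top px [492. 166.] A 194 xy [ 0.6271 -0.3807] mm [48. 48.] yaw -159.0  med [ 0.6327 -0.3908  0.0881] zmax [0.08  0.093]
top px [439. 172.] A 179 xy [ 0.6141 -0.2611] mm [46. 49.] yaw -144.5  med [ 0.6205 -0.2703  0.0885] zmax [0.08  0.092]
top px [351. 195.] A 186 xy [ 0.5634 -0.0691] mm [46. 47.] yaw -131.9  med [ 0.5677 -0.0724  0.0882] zmax [0.081 0.092]
top px [166. 220.] A 450 xy [0.5138 0.3234] mm [ 92. 203.] yaw 157.7  med [0.5231 0.3394 0.0898] zmax [0.08  0.099]
top px [213. 232.] A 226 xy [0.4852 0.2218] mm [ 10. 192.] yaw 177.3  med [0.4874 0.2236 0.0896] zmax [0.08  0.099]
top px [295. 200.] A 196 xy [0.5529 0.0508] mm [48. 48.] yaw -137.0  med [0.5567 0.0515 0.0883] zmax [0.08  0.093]
top px [184. 237.] A 254 xy [0.
[... 3008 characters left out ...]
ne px [178. 168.] A 229 xy [ 0.6158 -0.2618] mm [50. 47.] yaw 30.9  med [ 0.6102 -0.2646  0.0851] zmax [0.08  0.089]
scene px [340. 169.] A 218 xy [0.555  0.0511] mm [48. 48.] yaw 4.5  med [0.5457 0.0512 0.0854] zmax [0.08  0.089]
scene px [459. 177.] A 59 xy [0.5559 0.2786] mm [12. 37.] yaw -1.2  med [0.5447 0.2792 0.0954] zmax [0.085 0.1  ]
scene px [460. 188.] A 711 xy [0.581  0.2786] mm [133.  13.] yaw 87.0  med [0.5789 0.2805 0.0896] zmax [0.08  0.099]
scene px [290. 279.] A 8410 xy [0.8525 0.0206] mm [ 95. 260.] yaw 90.0  med [0.8577 0.0279 0.0853] zmax [0.084 0.087]
meter
scene px [312. 211.] A 616 xy [0.6299 0.0105] mm [60. 60.] yaw 46.2  med [0.6338 0.0114 0.0347] zmax [0.031 0.037]
```

```bash
cat > t.py <<'E'
import numpy as np,sys
from scipy.spatial.transform import Rotation as Ro
from workcell import bot
s=bot.read_state();R=Ro.from_rotvec(s["tcp_rot"])
# goal x y z yaw(deg) : tool y down, tool z across bar; yaw = bar direction
def goal(x,y,z,yaw,sg=1):
    c,sn=np.cos(np.radians(yaw)),np.sin(np.radians(yaw))
    Z=sg*np.array([-sn,c,0]);Y=np.array([0,0,-1.]);X=np.cross(Y,Z)
    return np.array([x,y,z]),Ro.from_matrix(np.stack([X,Y,Z],1))
a=list(map(float,sys.argv[1:5]))
print("t",round(s["time"],2),"tcp",s["tool_pos"].round(4),"F",s["wrist_force"].round(1),"T",s["torque"].round(2),"w",round(s["width"],3),"q",s["q"].round(2))
print(R.as_matrix().round(3).tolist())
for sg in(1,-1):
    p,G=goal(*a,sg)
    print("sg",sg,"shift tool",R.inv().apply(p-s["tool_pos"]).round(4),"turn",(R.inv()*G).as_rotvec().round(4))
E
python3 t.py .49 .2834 .26 -2.6
```

```text
t 0.1 tcp [ 0.2675 -0.619   0.2301] F [-0.  -0.4  0. ] T [ 0.02 -0.02  0.01] w 0.998 q [-1.2   0.26  1.61 -0.    1.27 -0.04]
[[-0.918, -0.001, 0.397], [-0.397, 0.002, -0.918], [-0.0, -1.0, -0.002]]
sg 1 shift tool [-0.5622 -0.0284 -0.7402] turn [ 5.0000e-04 -2.6884e+00 -2.8000e-03]
sg -1 shift tool [-0.5622 -0.0284 -0.7402] turn [2.000e-03 4.532e-01 4.000e-04]
```

```bash
python3 -m handwheel '[[-0.03,-0.004,-0.04,0,0,0,1],[-0.03,-0.004,-0.04,0,0,0,1],[-0.03,-0.004,-0.04,0,0,0,1],[-0.03,-0.004,-0.04,0,0,0,1],[-0.03,-0.004,-0.04,0,0,0,1],[-0.03,-0.004,-0.04,0,0,0,1],[-0.03,-0.002,-0.04,0,0,0,1],[-0.03,0,-0.04,0,0,0,1]]' 50; python3 -m handwheel '[[-0.03,0,-0.04,0,0,0,1],[-0.03,0,-0.04,0,0,0,1],[-0.03,0,-0.04,0,0,0,1],[-0.03,0,-0.04,0,0,0,1],[-0.03,0,-0.04,0,0,0,1],[-0.03,0,-0.04,0,0,0,1],[-0.03,0,-0.04,0,0,0,1],[-0.03,0,-0.04,0,0,0,1]]'; python3 -m handwheel '[[0,0,0,0,0.15,0,1],[0,0,0,0,0.15,0,1],[0,0,0,0,0.15,0,1],[0,0,0,0,0,0,1]]'; python3 t.py .49 .2834 .23 -2.6
```

```text
time: 1.1
tool_pos: [0.3611, -0.2291, 0.2572]
tcp_rot: [-0.412, 1.997, -1.997]
wrist_force: [0.6, 0.3, -0.2]
width: 1.0
time: 2.1
tool_pos: [0.4543, 0.1599, 0.2569]
tcp_rot: [-0.414, 1.997, -1.997]
wrist_force: [1.0, -0.1, -1.0]
width: 1.0
time: 2.6
tool_pos: [0.4541, 0.1582, 0.2568]
tcp_rot: [-0.043, -2.2, 2.201]
wrist_force: [0.2, -0.2, 0.2]
width: 1.004
t 2.6 tcp [0.4541 0.1582 0.2568] F [ 0.2 -0.2  0.2] T [ 0.06 -0.04  0.03] w 1.004 q [ 0.28 -0.13  1.97  0.    1.3   1.89]
[[-0.999, -0.001, -0.04], [0.04, -0.0, -0.999], [0.001, -1.0, 0.0]]
sg 1 shift tool [-0.0308  0.0267 -0.1265] turn [ 1.5000e-03 -3.1366e+00  5.0000e-04]
sg -1 shift tool [-0.0308  0.0267 -0.1265] turn [-0.0003  0.005   0.0009]
```

```bash
python3 -m handwheel '[[-0.01,0.002,-0.042,0,0.005,0,1],[-0.01,0.01,-0.042,0,0,0,1],[-0.011,0.015,-0.042,0,0,0,1],[0,0,0,0,0,0,1]]'
python3 - <<'E'
from workcell import optics,bot
import cv2
s=bot.read_state();print(s["tool_pos"])
for n in("wrist","top"):
    c=optics.read_camera(n);cv2.imwrite(f"pics/{n}1.png",c["image"][...,::-1])
    if n=="wrist":print(c["mtx"],c["hand_eye"])
E
python3 t.py .49 .2834 .146 -2.6
```

```text
time: 3.1
tool_pos: [0.4906, 0.2844, 0.2281]
tcp_rot: [-0.043, -2.198, 2.2]
wrist_force: [-0.4, -0.6, -0.1]
width: 0.999
[0.49063269 0.28436796 0.22812709]
[[309.70691629   0.         320.63879434]
 [  0.         309.70691629 199.73382386]
 [  0.           0.           1.        ]] [[ 3.69418007e-04  9.45226107e-01  3.26416099e-01 -8.27305775e-02]
 [ 8.36935437e-04 -3.26416299e-01  9.45225740e-01 -1.42407631e-01]
 [ 9.99999582e-01 -7.59942085e-05 -9.11677284e-04 -3.02592076e-04]
 [ 0.00000000e+00  0.00000000e+00  0.00000000e+00  1.00000000e+00]]
t 3.2 tcp [0.4908 0.2825 0.2296] F [-0.4 -1.4  0.4] T [-0.01 -0.    0.02] w 1.003 q [ 0.48  0.06  1.84 -0.    1.24  2.09]
[[-0.999, -0.002, -0.045], [0.045, -0.001, -0.999], [0.001, -1.0, 0.001]]
sg 1 shift tool [ 0.0007  0.0836 -0.001 ] turn [ 2.3000e-03 -3.1407e+00  2.1000e-03]
sg -1 shift tool [ 0.0007  0.0836 -0.001 ] turn [-0.0013  0.0008  0.0015]
```

View pics/wrist1.png

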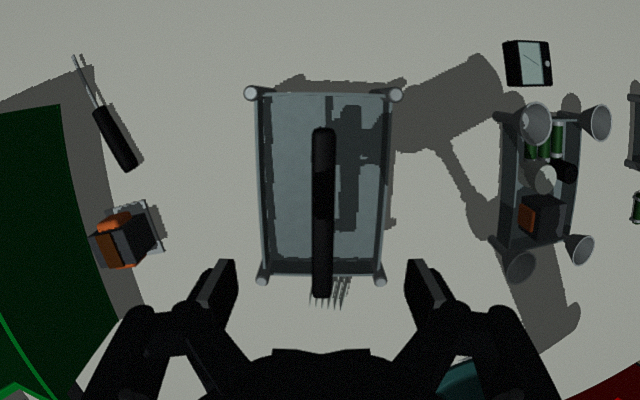

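The wrist view shows the bar centred at column 323, vertical and midway between the fingers at columns 232 and 410, with nothing under the fingers. I'll descend.

```bash
python3 -m handwheel '[[0,0.025,0,0,0,0,1],[0,0.025,0,0,0,0,1],[0,0.02,0,0,0,0,1],[0,0.012,0,0,0,0,1],[0,0,0,0,0,0,0.6],[0,0,0,0,0,0,0.4],[0,0,0,0,0,0,0.2]]' 60;python3 -m handwheel '[[0,0,0,0,0,0,0],[0,0,0,0,0,0,0],[0,0,0,0,0,0,0],[0,0,0,0,0,0,0]]' 90; python3 t.py .49 .2834 .146 -2.6
```

```text
time: 4.08
tool_pos: [0.4919, 0.2831, 0.1494]
tcp_rot: [-0.053, -2.199, 2.197]
wrist_force: [0.3, 0.5, 0.8]
width: 0.376
time: 4.58
tool_pos: [0.4918, 0.2832, 0.1493]
tcp_rot: [-0.054, -2.199, 2.197]
wrist_force: [-0.7, 1.0, 6.1]
width: 0.168
t 4.58 tcp [0.4918 0.2832 0.1493] F [-0.7  1.   6.1] T [ 0.1   0.11 -0.16] w 0.168 q [0.48 0.13 1.92 0.   1.09 2.1 ]
[[-0.999, 0.002, -0.047], [0.047, 0.001, -0.999], [-0.001, -1.0, -0.001]]
sg 1 shift tool [ 0.0019  0.0033 -0.0001] turn [2.3000e-03 3.1397e+00 1.8000e-03]
sg -1 shift tool [ 0.0019  0.0033 -0.0001] turn [ 0.0011 -0.0019 -0.0015]
```

Opening 0.168 (14 mm) matches the 16 mm bar. I'll lift slowly, then turn.

```bash
python3 -m handwheel '[[0,-0.005,0,0,0,0,0],[0,-0.01,0,0,0,0,0],[0,-0.018,0,0,0,0,0],[0,-0.02,0,0,0,0,0],[0,-0.02,0,0,0,0,0],[0,-0.02,0,0,0,0,0],[0,-0.018,0,0,0,0,0],[0,-0.015,0,0,0,0,0]]' 90;python3 -m handwheel '[[0,-0.01,0,0,0,0,0],[0,0,0,0,0,0,0],[0,0,0,0,0,0,0]]'; python3 t.py .4695 -.0165 .285 4.75
python3 - <<'E'
from workcell import optics,bot
import cv2,numpy as np
for n in("wrist","scene"):
    c=optics.read_camera(n);cv2.imwrite(f"pics/{n}2.png",c["image"][...,::-1]);np.savez(n+"2.npz",**c)
E
```

```text
time: 5.58
tool_pos: [0.4914, 0.2828, 0.2758]
tcp_rot: [-0.053, -2.198, 2.197]
wrist_force: [0.5, 0.2, -6.4]
width: 0.17
time: 5.95
tool_pos: [0.4908, 0.2825, 0.2834]
tcp_rot: [-0.05, -2.196, 2.198]
wrist_force: [-0.7, 0.1, -6.0]
width: 0.166
t 5.95 tcp [0.4908 0.2825 0.2834] F [-0.7  0.1 -6. ] T [ 0.02 -0.    0.12] w 0.166 q [ 0.48  0.03  1.77 -0.    1.34  2.1 ]
[[-0.999, -0.001, -0.047], [0.047, -0.001, -0.999], [0.001, -1.0, 0.001]]
sg 1 shift tool [ 0.0072 -0.0014  0.2996] turn [-2.3000e-03  3.0115e+00 -1.1000e-03]
sg -1 shift tool [ 0.0072 -0.0014  0.2996] turn [-0.0007 -0.1301  0.0015]
```

View pics/scene2.png

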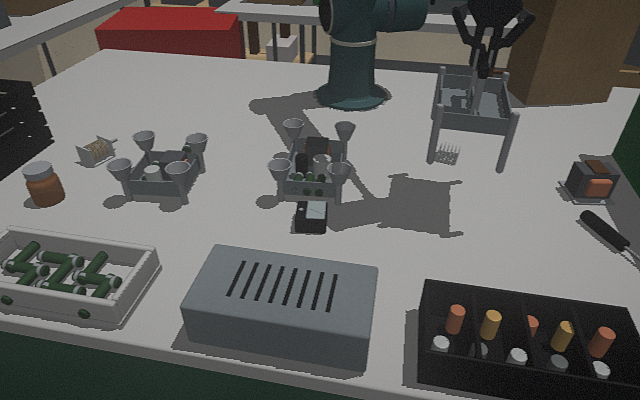

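View pics/wrist2.png

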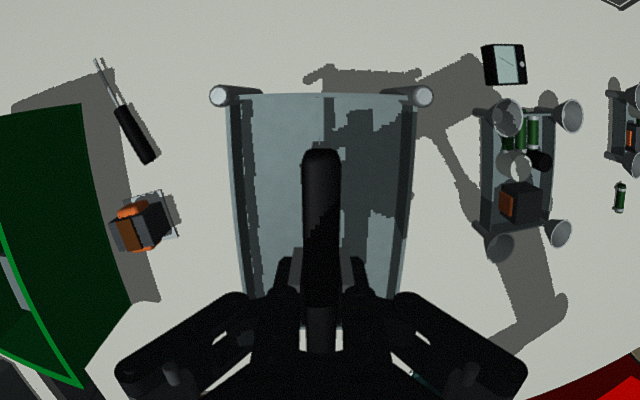

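The tier is lifted clear and looks level. The load is about 6 N, and the frames and meter haven't moved. Next I'll turn it.

```bash
python3 -m handwheel '[[0,0,0,0,-0.03,0,0],[0,0,0,0,-0.04,0,0],[0,0,0,0,-0.04,0,0],[0,0,0,0,-0.02,0,0],[0,0,0,0,0,0,0]]'; python3 t.py .4695 -.0165 .285 4.75
```

```text
time: 6.68
tool_pos: [0.4911, 0.2827, 0.2841]
tcp_rot: [-0.091, 2.179, -2.179]
wrist_force: [-0.6, 0.2, -6.1]
width: 0.168
t 6.67 tcp [0.4911 0.2827 0.2841] F [-0.6  0.2 -6.1] T [ 0.01  0.01 -0.03] w 0.168 q [ 0.48  0.03  1.77 -0.    1.34  1.97]
[[-0.997, -0.0, 0.083], [-0.083, -0.0, -0.997], [0.0, -1.0, 0.0]]
sg 1 shift tool [ 0.0463 -0.0009  0.2963] turn [ 5.0000e-04 -3.1416e+00  2.0000e-04]
sg -1 shift tool [ 0.0463 -0.0009  0.2963] turn [-0.0001  0.      0.0003]
```

```bash
python3 -m handwheel '[[0.001,0,0.007,0,0,0,0],[0.002,0,0.015,0,0,0,0],[0.003,0,0.022,0,0,0,0],[0.004,0,0.026,0,0,0,0],[0.004,0,0.026,0,0,0,0],[0.004,0,0.026,0,0,0,0],[0.004,0,0.026,0,0,0,0],[0.004,0,0.026,0,0,0,0]]';python3 -m handwheel '[[0.004,0,0.026,0,0,0,0],[0.004,0,0.026,0,0,0,0],[0.004,0,0.026,0,0,0,0],[0.004,0,0.022,0,0,0,0],[0.003,0,0.015,0,0,0,0],[0.001,0,0.007,0,0,0,0],[0,0,0,0,0,0,0],[0,0,0,0,0,0,0]]'; python3 t.py .4695 -.0165 .285 4.75
python3 - <<'E'
from workcell import optics,bot
import cv2,numpy as np
print(bot.read_state()["tool_pos"])
for n in("wrist","scene","top"):
    c=optics.read_camera(n);cv2.imwrite(f"pics/{n}3.png",c["image"][...,::-1]);np.savez(n+"3.npz",**c)
E
```

```text
time: 7.68
tool_pos: [0.4791, 0.1048, 0.2845]
tcp_rot: [-0.089, 2.179, -2.18]
wrist_force: [-0.1, -0.0, -6.2]
width: 0.167
time: 8.68
tool_pos: [0.4699, -0.0156, 0.2843]
tcp_rot: [-0.091, 2.179, -2.178]
wrist_force: [0.1, -0.4, -4.9]
width: 0.168
t 8.68 tcp [ 0.4699 -0.0156  0.2843] F [ 0.1 -0.4 -4.9] T [-0.   -0.02 -0.01] w 0.168 q [-0.09 -0.16  1.95  0.    1.35  1.4 ]
[[-0.997, -0.0, 0.083], [-0.083, 0.001, -0.997], [-0.0, -1.0, -0.001]]
sg 1 shift tool [ 0.0005 -0.0007  0.0009] turn [-0.0000e+00 -3.1413e+00 -8.0000e-04]
sg -1 shift tool [ 0.0005 -0.0007  0.0009] turn [ 0.0005  0.0003 -0.    ]
[ 0.46987888 -0.0155876   0.28426581]
```

View pics/scene3.png

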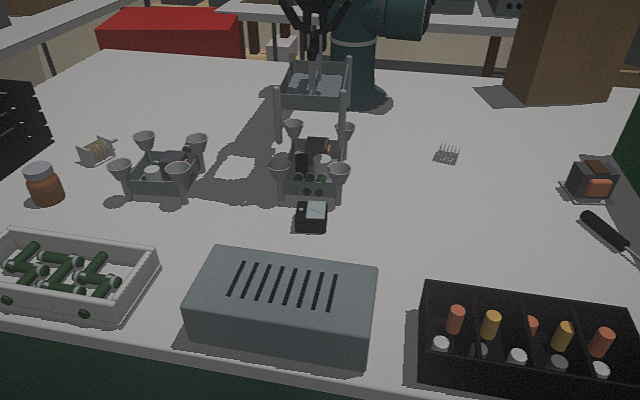

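View pics/top3.png

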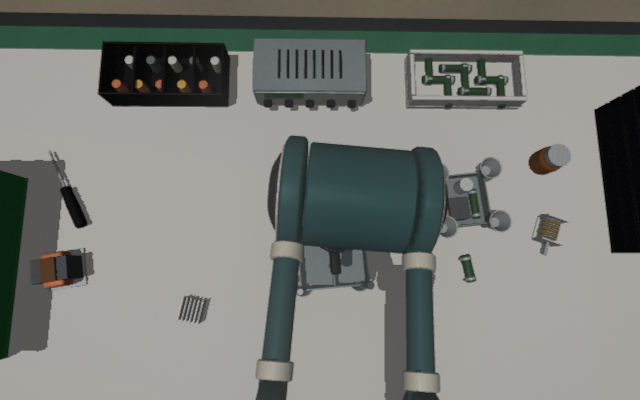

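View pics/wrist3.png

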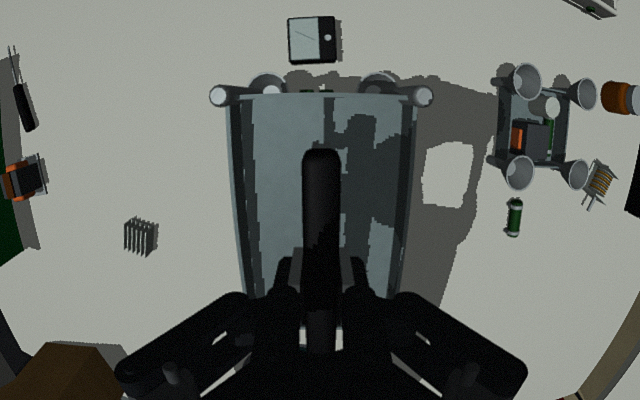

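The scene view shows the tier above the long frame, with its front feet at about (278,142) and (343,150) over the cups at (279,165) and (340,170). The meter at (312,217) is untouched. Next I'll measure the posts from depth.

```bash
cat > m.py <<'E'
from h import *
import sys
f=sys.argv[1];lo,hi=float(sys.argv[2]),float(sys.argv[3])
p,im=cloud(f);m=(p[...,2]>lo)&(p[...,2]<hi)&(p[...,0]>.33)&(p[...,0]<.6)&(abs(p[...,1])<.13)
k,l,st,ce=cv2.connectedComponentsWithStats(m.astype(np.uint8))
for i in range(1,k):
    if st[i,4]<8: continue
    q=p[l==i];print("px",ce[i].round(1),st[i].tolist(),"mean",q.mean(0).round(4),"min",q.min(0).round(4),"max",q.max(0).round(4))
E
python3 m.py scene3.npz .105 .195; python3 m.py scene3.npz .13 .19
python3 - <<'E'
from h import *
p,im=cloud("wrist3.npz") if 0 else (0,0)
p,im=cloud("scene3.npz");m=(p[...,0]>.5)&(p[...,0]<.6)&(abs(p[...,1])<.13)&(p[...,2]>.225)&(p[...,2]<.26)
q=p[m];print("rim top far",q[:,2].max(), "y",q[:,1].min(),q[:,1].max())
for a,b in((-.09,-.07),(.03,.06)):
    w=q[(q[:,1]>a)&(q[:,1]<b)];print(a,len(w),w[:,2].max() if len(w) else 0)
E
```

```text
px [348.7  94. ] [347, 82, 5, 26, 100] mean [0.3771 0.0404 0.1665] min [0.3694 0.0359 0.1346] max [0.383  0.0442 0.1947]
px [278.5 129.5] [274, 115, 9, 30, 199] mean [ 0.5664 -0.0662  0.166 ] min [ 0.5593 -0.0747  0.1335] max [ 0.5714 -0.0603  0.1948]
px [341.5 133.3] [338, 119, 8, 29, 206] mean [0.5566 0.0524 0.1659] min [0.5505 0.0448 0.1354] max [0.5608 0.0589 0.195 ]
px [348.6  95.2] [347, 84, 5, 24, 90] mean [0.377  0.0404 0.1636] min [0.3694 0.0359 0.1346] max [0.383  0.0442 0.189 ]
px [278.6 130.8] [275, 117, 8, 28, 181] mean [ 0.5664 -0.0662  0.1634] min [ 0.5593 -0.0747  0.1335] max [ 0.5714 -0.0603  0.1896]
px [341.4 134.5] [338, 122, 8, 26, 188] mean [0.5566 0.0524 0.1634] min [0.5505 0.0448 0.1354] max [0.5607 0.0589 0.1899]
rim top far 0.25996743141088346 y -0.07424285675367484 0.05901186960209001
-0.09 33 0.24937678062316404
0.03 171 0.2498747138407159
```

Post centres at about (0.564,-0.0675) and (0.554,0.052) match the cup axes (0.5645,-0.0685) and (0.554,0.051) to within 1 mm. The feet are at z≈0.134, so seated TCP z should be about 0.209. I'll lower it now.

```bash
python3 -m handwheel '[[0,0.006,0.001,0,0,0,0],[0,0.01,0,0,0,0,0],[0,0.01,0,0,0,0,0],[0,0.01,0,0,0,0,0],[0,0.008,0,0,0,0,0],[0,0.006,0,0,0,0,0],[0,0.005,0,0,0,0,0],[0,0,0,0,0,0,0]]'; python3 m.py scene3.npz .9 1
python3 - <<'E'
from workcell import optics,bot
import cv2,numpy as np
print(bot.read_state()["wrist_force"],bot.read_state()["torque"])
c=optics.read_camera("scene");cv2.imwrite(f"pics/scene4.png",cv2.resize(c["image"][50:220,220:420,::-1],None,fx=3,fy=3));np.savez("scene4.npz",**c)
E
python3 m.py scene4.npz .096 .14
```

```text
time: 9.82
tool_pos: [0.4697, -0.0171, 0.2289]
tcp_rot: [-0.091, 2.18, -2.179]
wrist_force: [0.0, -0.2, -5.7]
width: 0.167
[ 0.02508254 -0.18598169 -5.68397637] [ 0.02091772  0.01352599 -0.01597679]
px [346.7 114.1] [344, 105, 6, 19, 78] mean [0.3772 0.0383 0.1184] min [0.3712 0.0324 0.0964] max [0.3815 0.0427 0.1397]
px [278.9 151.3] [275, 141, 8, 21, 138] mean [ 0.5662 -0.0679  0.1183] min [ 0.5598 -0.0761  0.0961] max [ 0.5697 -0.0623  0.14  ]
px [339.9 155.5] [336, 146, 8, 20, 141] mean [0.5565 0.0511 0.1175] min [0.5502 0.043  0.096 ] max [0.5608 0.0575 0.1399]
```

View pics/scene4.png

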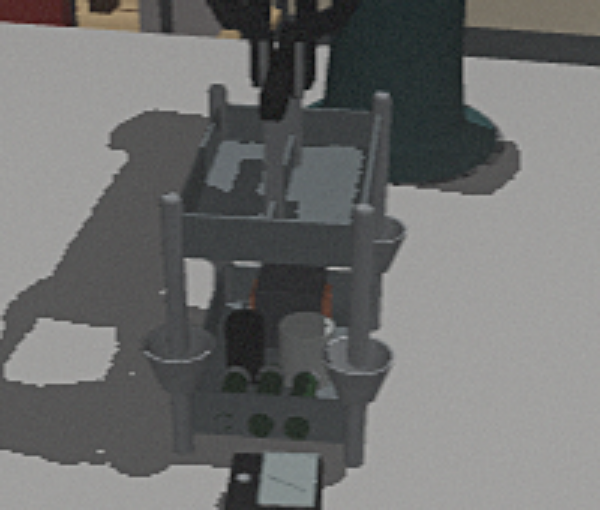

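The enlarged view shows the front posts entering their cups centrally, at (178,345) and (362,355), with the rear-left post in its cup too. I'll continue down slowly to contact.

```bash
python3 -m handwheel '[[0,0.004,0,0,0,0,0],[0,0.004,0,0,0,0,0],[0,0.003,0,0,0,0,0],[0,0.002,0,0,0,0,0],[0,0.002,0,0,0,0,0],[0,0,0,0,0,0,0]]'; python3 -m handwheel '[[0,0.001,0,0,0,0,0],[0,0.001,0,0,0,0,0],[0,0.001,0,0,0,0,0],[0,0,0,0,0,0,0]]'; python3 t.py .4695 -.0165 .209 4.75
```

```text
time: 10.62
tool_pos: [0.4698, -0.0171, 0.2141]
tcp_rot: [-0.091, 2.179, -2.179]
wrist_force: [-0.2, 0.2, -5.5]
width: 0.166
time: 11.12
tool_pos: [0.4699, -0.0171, 0.2112]
tcp_rot: [-0.091, 2.179, -2.179]
wrist_force: [0.5, -0.4, -5.5]
width: 0.168
t 11.12 tcp [ 0.4699 -0.0171  0.2112] F [ 0.5 -0.4 -5.5] T [ 0.   -0.01 -0.02] w 0.168 q [-0.09 -0.12  2.05 -0.    1.21  1.4 ]
[[-0.997, -0.0, 0.083], [-0.083, 0.0, -0.997], [0.0, -1.0, -0.0]]
sg 1 shift tool [ 0.0003  0.0022 -0.0006] turn [-4.0000e-04  3.1415e+00  1.0000e-04]
sg -1 shift tool [ 0.0003  0.0022 -0.0006] turn [ 0.     -0.0001  0.0003]
```

```bash
python3 -m handwheel '[[0,0.001,0,0,0,0,0],[0,0.001,0,0,0,0,0],[0,0,0,0,0,0,0]]'; python3 -m handwheel '[[0,0.0005,0,0,0,0,0],[0,0.0005,0,0,0,0,0],[0,0,0,0,0,0,0]]'
```

```text
time: 11.5
tool_pos: [0.4698, -0.0171, 0.2092]
tcp_rot: [-0.091, 2.179, -2.179]
wrist_force: [-0.1, 0.4, -5.8]
width: 0.168
time: 11.88
tool_pos: [0.47, -0.0171, 0.2085]
tcp_rot: [-0.09, 2.179, -2.179]
wrist_force: [-1.1, 0.7, -4.2]
width: 0.167
```

Contact is starting at z=0.2085. I'll continue in small steps.

```bash
python3 -m handwheel '[[0,0.0005,0,0,0,0,0],[0,0.0005,0,0,0,0,0],[0,0,0,0,0,0,0]]';python3 -m handwheel '[[0,0.0005,0,0,0,0,0],[0,0,0,0,0,0,0]]'; python3 t.py .4695 -.0165 .209 4.75;  python3 - <<'E'
from workcell import optics,bot
import cv2,numpy as np
c=optics.read_camera("scene");cv2.imwrite(f"pics/scene5.png",cv2.resize(c["image"][50:220,220:420,::-1],None,fx=3,fy=3));np.savez("scene5.npz",**c)
from h import *
p,_=cloud("scene5.npz")
for a,b in((-.09,-.07),(-.05,-.02),(0,.03),(.03,.06)):
    w=p[(p[...,0]>.535)&(p[...,0]<.59)&(p[...,1]>a)&(p[...,1]<b)&(p[...,2]<.19)];print(a,w[:,2].max())
E
python3 m.py scene5.npz .094 .125
```

```text
time: 12.25
tool_pos: [0.47, -0.0171, 0.2083]
tcp_rot: [-0.09, 2.179, -2.179]
wrist_force: [-5.3, -0.0, 3.5]
width: 0.172
time: 12.5
tool_pos: [0.47, -0.0172, 0.2083]
tcp_rot: [-0.09, 2.179, -2.179]
wrist_force: [-5.7, -0.1, 6.8]
width: 0.171
t 12.5 tcp [ 0.47   -0.0172  0.2083] F [-5.7 -0.1  6.8] T [0.07 0.95 0.  ] w 0.171 q [-0.09 -0.11  2.05 -0.    1.2   1.4 ]
[[-0.997, 0.0, 0.083], [-0.083, -0.0, -0.997], [-0.0, -1.0, 0.0]]
sg 1 shift tool [ 0.0004 -0.0007 -0.0007] turn [ 7.0000e-04  3.1415e+00 -3.0000e-04]
sg -1 shift tool [ 0.0004 -0.0007 -0.0007] turn [-0.0002 -0.0001 -0.0004]
-0.09 0.1734551144437439
-0.05 0.16066165336683697
0 0.16114141605668592
0.03 0.173806918355895
px [346.6 118.1] [344, 111, 6, 14, 50] mean [0.3775 0.0385 0.1088] min [0.369  0.0334 0.0942] max [0.3821 0.0422 0.1246]
px [279.1 155.1] [276, 148, 7, 15, 95] mean [ 0.5667 -0.0677  0.1099] min [ 0.559  -0.0753  0.0948] max [ 0.5711 -0.0621  0.125 ]
px [339.8 159.4] [336, 152, 8, 15, 99] mean [0.5565 0.0512 0.1088] min [0.5498 0.0432 0.0945] max [0.5609 0.0571 0.1244]
```

View pics/scene5.png

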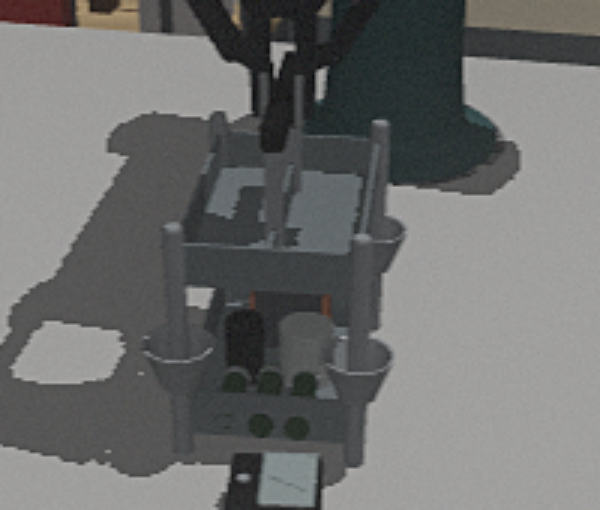

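The near rim reads z=0.161, exactly the seated height (59+102 mm), and the weight is carried. I'll ease the grip, then open.

```bash
python3 -m handwheel '[[0,-0.0005,0,0,0,0,0],[0,0,0,0,0,0,0],[0,0,0,0,0,0,0]]' 20; python3 -m handwheel '[[0,0,0,0,0,0,0.25],[0,0,0,0,0,0,0.4],[0,0,0,0,0,0,0.6],[0,0,0,0,0,0,0.8],[0,0,0,0,0,0,1],[0,0,0,0,0,0,1],[0,0,0,0,0,0,1]]'; python3 t.py .4695 -.0165 .209 4.75
```

```text
time: 12.92
tool_pos: [0.47, -0.0171, 0.2083]
tcp_rot: [-0.09, 2.179, -2.179]
wrist_force: [-6.7, -0.5, 4.7]
width: 0.171
time: 13.8
tool_pos: [0.4699, -0.0171, 0.2073]
tcp_rot: [-0.09, 2.179, -2.179]
wrist_force: [-0.1, 0.6, -0.6]
width: 1.002
t 13.8 tcp [ 0.4699 -0.0171  0.2073] F [-0.1  0.6 -0.6] T [0.02 0.01 0.04] w 1.002 q [-0.09 -0.11  2.05  0.    1.2   1.4 ]
[[-0.997, 0.0, 0.083], [-0.083, 0.0, -0.997], [-0.0, -1.0, -0.0]]
sg 1 shift tool [ 0.0004 -0.0017 -0.0006] turn [0.     3.1415 0.    ]
sg -1 shift tool [ 0.0004 -0.0017 -0.0006] turn [ 0.     -0.0001 -0.    ]
```

Released, with force back to zero. I'll retreat up and aside, towards +y, to clear the top view.

```bash
python3 -m handwheel '[[0,-0.01,0,0,0,0,1],[0,-0.02,0,0,0,0,1],[0,-0.03,0,0,0,0,1],[0,-0.03,0,0,0,0,1],[0,-0.02,-0.03,0,0,0,1],[0,0,-0.05,0,0,0,1],[0,0,-0.05,0,0,0,1],[0,0,-0.05,0,0,0,1]]'; python3 -m handwheel '[[0,0,-0.05,0,0,0,1],[0,0,-0.05,0,0,0,1],[0,0,-0.05,0,0,0,1],[0,0,-0.03,0,0,0,1],[0,0,0,0,0,0,1]]'
python3 - <<'E'
from workcell import optics,bot
import cv2,numpy as np
from h import *
for n in("scene","top"):
    c=optics.read_camera(n);cv2.imwrite(f"pics/{n}6.png",c["image"][...,::-1]);np.savez(n+"6.npz",**c)
    p,im=cloud(n+"6.npz")
    R=(p[...,0]>.34)&(p[...,0]<.6)&(abs(p[...,1]+.0165)<.09)
    m=R&(p[...,2]>.205)&(p[...,2]<.25);q=p[m]
    r=cv2.minAreaRect((q[:,:2]*1000).astype(np.float32));print(n,"bar",r,q.mean(0),np.percentile(q[:,2],98))
    # heights in frame coords
    a=np.radians(4.75);d=p-np.array([.4695,-.0165,0]);X=d[...,0]*np.cos(a)+d[...,1]*np.sin(a);Y=-d[...,0]*np.sin(a)+d[...,1]*np.cos(a)
    for x in(-90,90):
        for y in(-60,60):
            w=R&(abs(X*1000-x)<9)&(abs(Y*1000-y)<9)&(p[...,2]<.2)&(p[...,2]>.1);
            print(" post",x,y,w.sum(),np.sort(p[w][:,2])[-5:].round(4))
    mm=(p[...,2]>.03)&(p[...,2]<.042)&(p[...,0]>.59)&(p[...,0]<.67)&(abs(p[...,1]-.01)<.05)
    print(" meter",cv2.minAreaRect((p[mm][:,:2]*1000).astype(np.float32)))
print(bot.read_state()["tool_pos"])
E
```

```text
time: 14.8
tool_pos: [0.455, 0.1638, 0.3185]
tcp_rot: [-0.088, 2.179, -2.178]
wrist_force: [0.5, 0.3, 0.3]
width: 0.999
time: 15.42
tool_pos: [0.4398, 0.3435, 0.3177]
tcp_rot: [-0.093, 2.178, -2.177]
wrist_force: [0.0, 0.0, 0.2]
width: 0.999
scene bar ((469.39556884765625, -16.19268798828125), (130.53028869628906, 15.104043006896973), 4.779424667358398) [ 0.48733612 -0.01359313  0.22818053] 0.23423091601005344
 post -90 -60 94 [0.1731 0.1733 0.1734 0.1737 0.1738]
 post -90 60 156 [0.1733 0.1733 0.1737 0.1738 0.174 ]
 post 90 -60 269 [0.1734 0.1735 0.1735 0.1736 0.1741]
 post 90 60 274 [0.1737 0.1738 0.1741 0.1742 0.1748]
 meter ((629.3797607421875, 10.162866592407227), (59.97800827026367, 59.74566650390625), 7.745009422302246)
top bar ((466.60430908203125, -16.712581634521484), (129.83058166503906, 16.05464744567871), 4.669212818145752) [ 0.46563637 -0.01643879  0.23462806] 0.23806486256368622
 post -90 -60 82 [0.1765 0.1769 0.1771 0.1773 0.1773]
 post -90 60 66 [0.177  0.177  0.1772 0.1772 0.1775]
 post 90 -60 52 [0.1772 0.1773 0.1775 0.1779 0.1803]
 post 90 60 56 [0.1764 0.1769 0.1771 0.1775 0.1777]
 meter ((627.01220703125, 10.293466567993164), (60.200233459472656, 59.75395584106445), 7.4049882888793945)
[0.44018214 0.341415   0.31760365]
```

View pics/scene6.png

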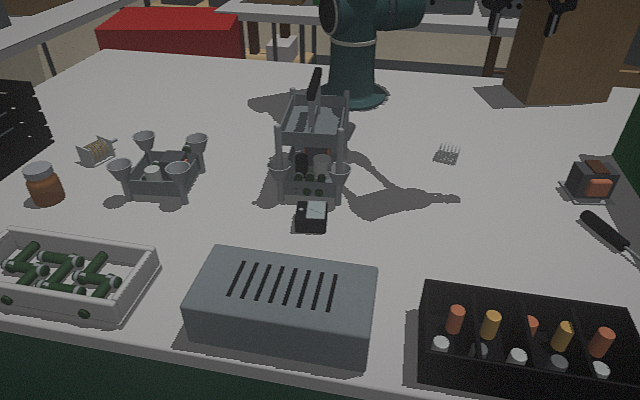

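View pics/top6.png

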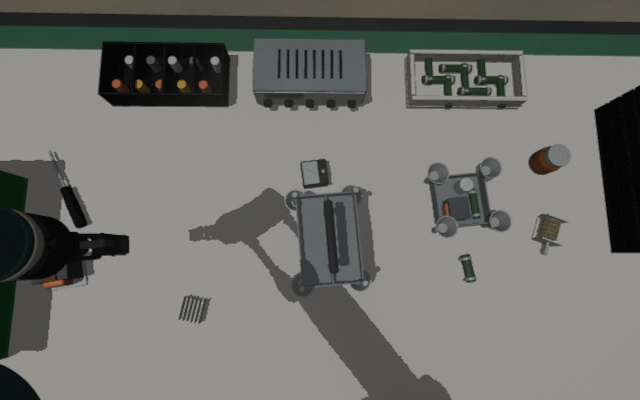

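All four post tops are level at about 0.174 m, and the bar top is at about 0.234 m, as expected when seated. The bar's position and yaw match the frame, the meter hasn't moved, and the arm is clear. Handing in.

```bash
python3 -c "
from workcell import workorder;print(workorder.finish_job())"
```

```text
the job is handed in; nothing more can be done
None
```

The tier is on the long frame with all four posts down in the cups, and the job was handed in at about 15.5 s. I gripped the tier by its bar, lifted it about 135 mm, turned it 7.4° and carried it over. I then lowered it in sub-millimetre steps until the frame took its weight, and only then released it.

**Last checks**
- **Seating:** all four post tops were level within about 1 mm in the scene camera. The near rim was at 161 mm and the bar top at about 234 mm; seated values are 161 and 234.
- **Alignment:** the tier's centre was within about 3 mm of the frame's in both cameras, and its yaw was about 4.7°, against the frame's 4.75°.
- **Meter:** unchanged within 1 mm, and nothing else appeared to have moved.
- **Forces:** no wrist-force reading at the end of a move was above about 9 N, and the gripper ended open and clear of everything.

**Disagreement:** the top camera read heights about 3–4 mm higher than the scene camera and the tier's centre about 3 mm nearer the robot in x. That is slightly more than the stated 2 mm calibration, and the height offset was there before the move too. Within the top camera, the four posts also came out level with one another, apart from one stray pixel.

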